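# Lay the drained spatulas in the instrument tray and lock it

## Task

Take the two flat-bladed spatulas from the sloping draining stand and set them down (not drop them) flat in the two empty channels of the white instrument tray, handles the same way round as the spatula already lying there. Then slide the tray's steel retaining bridge over the blades until it is fully home against its end stop. Leave the round spoon in the stand and everything else on the bench alone.

Things in the scene. Friction and masses are not known exactly. Their poses are not given: they have to be found in the camera images.
- stand: draining stand, fixed, base 170 x 222, 145 mm high; origin at the centre of its underside, x to its high side. Three places at y = -58, 0, 58 mm hold pieces sloping 35 degrees, handles high at +x, origins 90 mm up at x = 0. A piece rests on cross bars 75 mm (handle) and -30 mm (shaft) along it, between 12-16 mm posts, blade on a stop; fingers fit between the bars. Lift out square to the slope.
- spatula_a: flat-bladed spatula, 190 mm long, 60 g: wooden handle 100 x 16 wide x 14 high mm, steel shaft 8 mm in diameter, flat steel blade 45 x 20 x 4 mm. Origin on its axis, mid-length; x along it to the handle (handle x = -5 to 95 mm, shaft -55 to -5, blade -95 to -50), y across, z normal to the blade. Balance point near x = 10. Starts in the stand, handle high.
- spatula_b: flat-bladed spatula, the same as spatula_a, same axes. Starts in the stand, handle high.
- spatula_a_handle_end (a point): centre of the handle's end face of spatula_a, at x = +95 mm
- spatula_b_handle_end (a point): the same on spatula_b
- spoon: bystander: the same handle and shaft, but with a round steel disc-like bowl 32 mm in diameter, 6 mm thick, instead of the rectangular blade; lies in the third place of the stand. The order of the three pieces in the stand varies.
- tray: white instrument tray, fixed, x = -155 to 115, y = -90 to 90 mm; floor 4 mm thick, walls 32 mm high at y = +-87; origin at bench height. Handles lie to +x. Three channels at y = -48, 0, 48 mm, each with 10 mm wide rests at x = 75 (handle; top 16 mm up, 23 mm between posts) and x = -30 (shaft; top 19 mm up, 15 mm between posts); posts end 30 mm up; floor free between the rests.
- channel0 (a point): empty channel at tray y = -48 mm: where the origin of a laid spatula belongs, 23 mm above the bench; axes as the tray's (x towards the handles)
- channel1 (a point): empty middle channel at tray y = 0, likewise
- laid: bystander: a third spatula, the same as the others, already lying in the channel at tray y = +48 mm
- bridge (a joint): travel of the steel retaining bridge along the tray's +x, in m: about 0 to 0.012 at the start (off the end of the blades), 0.065 fully home against its end stop, over the blades. Friction about 2 N.
- bridge_grip (a point): middle of the bridge's grip, a black upright block 18 x 18 mm, 26 mm tall, in the middle of the bridge; this point is 58 mm above the bench, the grip's top 68 mm. The bridge is a flat bar 16 (x) x 182 (y) mm, from 34 to 42 mm above the bench.
- vial: bystander: small glass vial, 26 mm in diameter, 50 mm high, between stand and tray
- beaker: bystander: glass beaker, 70 mm in diameter, 85 mm high, behind
- flask: bystander: conical flask, 72 mm foot, 95 mm high, behind
- jar: bystander: white jar, 56 mm in diameter, 85 mm high, at the right side
- reagent: bystander: amber bottle, 60 mm in diameter, 110 mm high, at the left side

How it is judged:
By the outcome, as a careful person would: the job done as asked, in the order asked, and still so for the second after the job is handed in, with the robot touching nothing.
It also fails if it takes over 72 s, if anything falls off the work surface, if the arm or the gripper's body presses on something with over 40 N, if the wrist force passes 120 N, or if a joint passes its speed limit or range.

## Robot

A 6-joint arm with a two-finger parallel gripper is mounted at the origin on the work surface. World frame = base frame: x ahead of the robot, y to its left, z up, the work surface at z = 0. Lengths are in m, angles in rad, forces in N, time in s.
With the tool pointing down it reaches from about 0.3 to 0.825 m from the base axis. Payload 5.4 kg.
Tool frame: the origin (TCP) lies at the very end of the fingers, on their centre line; the grasp point (between the pads) lies 19 mm behind it; z points along the fingers, y is the line along which they close (so a half turn about z gives the same grasp; the last joint's range is limited). The gripper opens to 92 mm and grips with 3 to 60 N. Pads are 20 mm wide; open, the fingers measure 128 mm over their backs; the gripper's body (75 mm by 189 mm) begins 69 mm behind the grasp point.
Start: joints at [1.123, 0.158, 1.597, -0, 1.386, -0.21], TCP at [0.135, 0.559, 0.215] pointing down, gripper open.
Joint ranges: [-2.91, 2.91], [-0.94, 2.29], [0.18, 2.7], [-1.29, 4.43], [0.17, 2.64], [-3, 3]. Speed limits (rad/s): [2.57, 2.57, 3.14, 3.14, 3.14, 3.14].

## Interface

Orientations are given as a rotation vector (axis times angle).
In Python, from workcell import bot gives the robot as it stands. Calls block until the motion is done:
- bot.goto(position, orientation): joint-space move of the TCP to a pose.
- bot.line_to(position, rot=None, max_speed=0.15): straight line of the TCP; rot=None keeps the orientation; max_speed is the mean speed in m/s.
- bot.set_joints(angles): joint-space move.
- bot.set_gripper(opening, newtons=None): opening from 0.0 (shut) to 1.0 (fully open); newtons is the grip in N (None keeps the last); returns when the fingers have stopped.
- bot.hold(seconds).
- bot.inverse_kinematics(position, orientation): joint angles nearest the present ones, or None.
- bot.read_camera(name): name is "scene" or "side" or "wrist"; returns a dict with "pixels" (400x640x3 uint8, blue, green, red), "fx", "fy", "cx", "cy" (pixels), "R" (3x3) and "t" (3): a world point X has camera coordinates R X + t. Camera axes: x right, y down, z forward; pixel columns grow to the right and rows downward; lengths in m; the calibration is good to about 2 mm. A picture is of the moment at which its call begins. There is no depth.
A pose or a line that the arm cannot do raises bot.MotionError and nothing moves.
- bot.job_done(): hands the job in; it is judged then, once.
Readings, each from a call of its own:
- bot.current_clock(): time.
- bot.current_joints(): joint angles.
- bot.current_joint_vel(): joint speeds.
- bot.current_effort(): joint torques, N m.
- bot.current_ee_pos(): TCP position.
- bot.current_tool_rot(): TCP orientation.
- bot.current_contact_force(): force on the tool from outside, world axes, zero at the start.
- bot.current_ft_torque(): the same for the moment, N m.
- bot.current_opening(): opening from 0.0 (shut) to 1.0 (fully open).
- bot.current_grip_force(): force on a finger pad.
Only numpy, scipy, OpenCV 4.12 (cv2) and the standard library are available. Lean on these libraries where they do the work, as an engineer would, in place of code of your own. Each camera call takes 0.05 s, during which the arm holds its last target. There are 200 camera calls.

## Working session

There is one attempt and no reset: what is moved stays moved. The work goes in short steps, each a Python script; the robot and the scene stay as the last script left them, time stands still between calls to the robot, and variables do not carry over. Pictures are saved under pics/ and viewed, at most 11 in all, crops included, and the job is handed in when it is done.

```bash
ls; mkdir -p pics; python3 - <<'E'
from workcell import bot
import cv2,numpy as np,pickle
d={}
for n in("scene","side"):
    c=bot.read_camera(n);d[n]=c;cv2.imwrite(f"pics/{n}0.png",c["pixels"])
    R=np.array(c["R"]);print(n,c["fx"],c["cx"],c["cy"],-R.T@c["t"],R[2])
pickle.dump(d,open("cam0.pkl","wb"))
print(bot.current_clock(),bot.current_tool_rot())
E
```

```text
pics
scene 507.5418565225688 315.9196041420636 198.2043903560294 [ 1.5758051  -0.1732715   1.12297022] [-0.67437213  0.12113693 -0.72838731]
side 405.9697484518019 313.73938564041526 193.43568659950668 [ 0.2246494  -1.08468111  0.79978705] [ 0.29602412  0.80251385 -0.51801664]
0.1 [-3.72590084e-01 -3.11887854e+00  2.52250100e-03]
```

View pics/scene0.png

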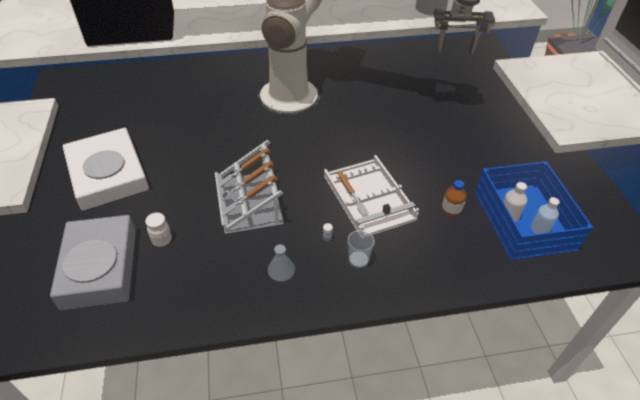

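View pics/side0.png

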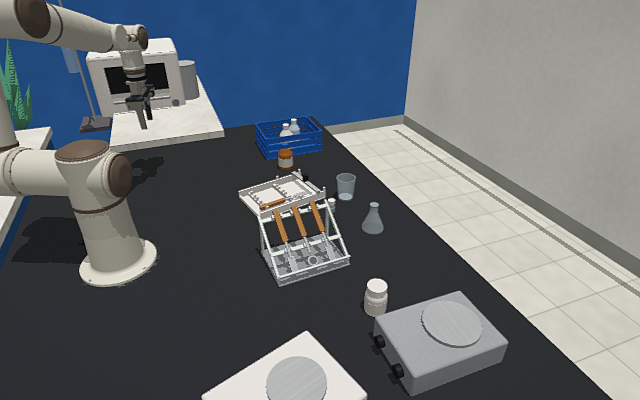

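The scene view shows the stand near (248,190) and the tray near (370,195), with the bridge grip at (386,209). The handles in the stand are at about (255,158), (258,172) and (262,187). Next I'll get rough poses, then look from close by.

```bash
cat > h.py <<'E'
import numpy as np,cv2,pickle
from scipy.spatial.transform import Rotation as Ro
def unproj(c,uv,z):
    R=np.array(c["R"]);C=-R.T@np.array(c["t"])
    d=R.T@np.array([(uv[0]-c["cx"])/c["fx"],(uv[1]-c["cy"])/c["fy"],1.])
    return C+d*(z-C[2])/d[2]
def proj(c,X):
    x=np.atleast_2d(X)@np.array(c["R"]).T+np.array(c["t"])
    return np.c_[c["fx"]*x[:,0]/x[:,2]+c["cx"],c["fy"]*x[:,1]/x[:,2]+c["cy"]]
E
python3 - <<'E'
from h import *
d=pickle.load(open("cam0.pkl","rb"));c=d["scene"]
for n,uv,z in [("grip",(386,208),.06),("trayc",(370,195),.0),("stand",(250,195),.05),("vial",(328,232),.025),("standFL",(224,236),0),("standFR",(282,222),0)]:
    print(n,unproj(c,uv,z).round(3))
a=cv2.resize(c["pixels"][140:240,205:285],None,fx=5,fy=5,interpolation=cv2.INTER_CUBIC)
b=cv2.resize(c["pixels"][150:240,320:425],None,fx=3.8,fy=3.8,interpolation=cv2.INTER_CUBIC)
o=np.zeros((500,800,3),np.uint8);o[:,:400]=a;o[:b.shape[0],400:400+b.shape[1]]=b[:,:400]
cv2.imwrite("pics/crop0.png",o)
E
```

```text
grip [0.661 0.193 0.06 ]
trayc [0.549 0.179 0.   ]
stand [ 0.539 -0.182  0.05 ]
vial [0.692 0.021 0.025]
standFL [ 0.64  -0.268  0.   ]
standFR [ 0.614 -0.1    0.   ]
```

View pics/crop0.png

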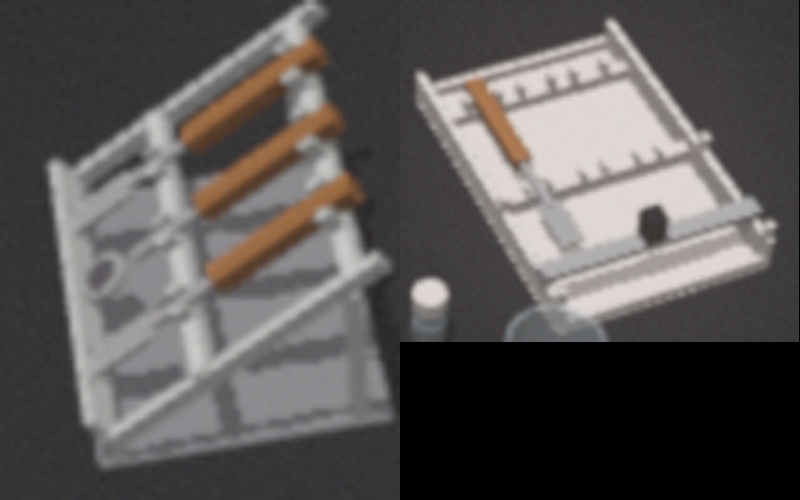

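Crop: the spoon (round bowl at about crop (105,272)) is in the middle place and flat blades are in the outer two. Handles point to world +y. The tray's laid spatula is on world −y, handles towards the robot, and the bridge grip is at crop (652,224). Next come close wrist views of both.

```bash
python3 - <<'E'
from workcell import bot
from h import *
d=pickle.load(open("cam0.pkl","rb"))
rv=[0,-np.pi,0]
for n,p in (("wt",[.52,.18,.30]),("ws",[.50,-.18,.36])):
    bot.goto(p,rv); c=bot.read_camera("wrist"); d[n]=c
    cv2.imwrite(f"pics/{n}.png",c["pixels"]); R=np.array(c["R"])
    print(n,bot.current_ee_pos(),c["fx"],-R.T@c["t"],R.round(2).tolist(),bot.current_clock())
pickle.dump(d,open("cam0.pkl","wb"))
E
```

```text
wt [0.51960174 0.18079881 0.29982428] 315.28919535092393 [0.44512361 0.17972118 0.46965587] [[-0.0, 1.0, 0.0], [0.96, 0.0, 0.27], [0.27, 0.0, -0.96]] 2.125
ws [ 0.50029779 -0.17887263  0.35978348] 315.28919535092393 [ 0.42569499 -0.18010091  0.52960094] [[-0.0, 1.0, 0.0], [0.96, 0.0, 0.27], [0.27, 0.0, -0.96]] 3.5417
```

View pics/wt.png

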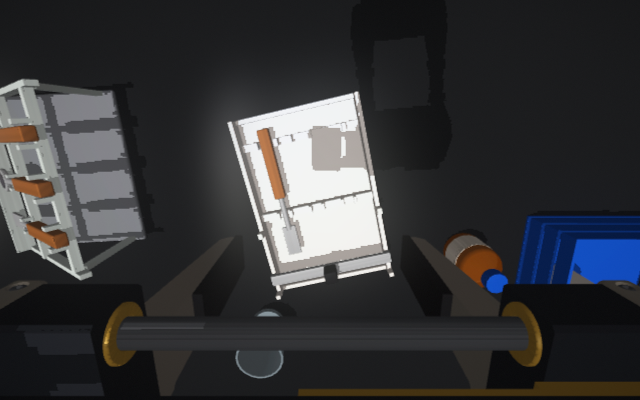

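View pics/ws.png

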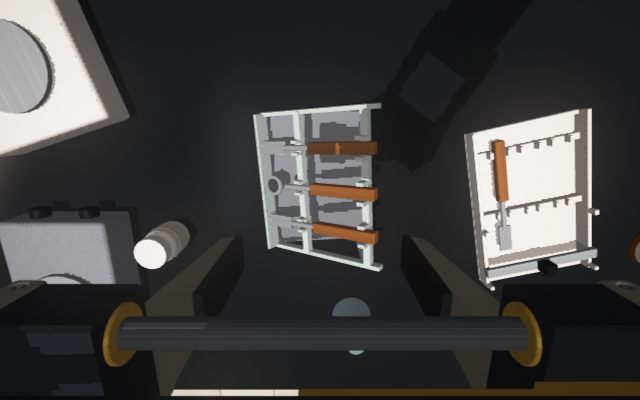

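Both wrist views are sharp. In `ws` the handles are at (342,148), (343,192) and (345,233), with the spoon's bowl in the middle at (277,185). In `wt` the laid handle is at (271,165), the tray's handle-end corners at (231,123) and (358,94), and the grip at (330,270). I'll fit poses from the handle blobs in all views.

```bash
cat > fit.py <<'E'
from h import *
from scipy.optimize import least_squares
d=pickle.load(open("cam0.pkl","rb"))
s35=np.deg2rad(35)
box=np.array([[x,y,z] for x in(-.005,.095) for y in(-.008,.008) for z in(-.007,.007)])
def T(p,X): c,s=np.cos(p[2]),np.sin(p[2]); return np.array(X)@np.array([[c,s,0],[-s,c,0],[0,0,1]])+[p[0],p[1],0]
def stand_pts(X,y): return np.c_[X[:,0]*np.cos(s35)-X[:,2]*np.sin(s35),X[:,1]+y,.09+X[:,0]*np.sin(s35)+X[:,2]*np.cos(s35)]
def desc(pts):
    h=cv2.convexHull(np.float32(pts));m=cv2.moments(h);u=[m["m10"]/m["m00"],m["m01"]/m["m00"]]
    r=cv2.fitLine(h,cv2.DIST_L2,0,.01,.01) if 0 else None
    th=.5*np.arctan2(2*m["mu11"],m["mu20"]-m["mu02"]); L=4*np.sqrt((m["mu20"]+m["mu02"])/m["m00"])
    a=L/2*np.array([np.cos(th),np.sin(th)]); a=a*(1 if a[0]>=0 else -1)
    return np.r_[u,a]
def blobs(c,roi):
    x0,y0,x1,y1=roi; im=c["pixels"].astype(int); b,g,r=im[...,0],im[...,1],im[...,2]
    m=((r>1.6*b)&(r-b>25)&(r>g*1.25)).astype(np.uint8); k=np.zeros_like(m);k[y0:y1,x0:x1]=m[y0:y1,x0:x1]
    k=cv2.morphologyEx(k,cv2.MORPH_CLOSE,np.ones((3,3)))
    n,l,st,_=cv2.connectedComponentsWithStats(k)
    out=[]
    for i in range(1,n):
        if st[i,4]>40: yy,xx=np.nonzero(l==i); out.append((st[i,4],desc(np.r_[np.c_[xx-.5,yy-.5],np.c_[xx+.5,yy+.5],np.c_[xx-.5,yy+.5],np.c_[xx+.5,yy-.5]])))
    return out
rois={"st":{"ws":(290,130,400,250),"scene":(230,140,285,205),"side":(265,200,330,250)},"tr":{"wt":(250,120,295,210),"ws":(485,130,515,210),"scene":(330,165,362,200)}}
ob={k:{v:[b[1] for b in blobs(d[v],r)] for v,r in q.items()} for k,q in rois.items()}
for k in ob:
    for v in ob[k]: print(k,v,[o.round(1).tolist() for o in ob[k][v]])
def res_st(p,full=False):
    out=[]
    for v,bl in ob["st"].items():
        for y in(-.058,0,.058):
            e=desc(proj(d[v],T(p,stand_pts(box,y))))
            o=min(bl,key=lambda o:np.hypot(*(o[:2]-e[:2]))); out.append(o-e)
    out=np.array(out); return out if full else out.ravel()
corn={"wt":[((.115,.09,.032),(230,123)),((.115,-.09,.032),(359,93))]}
gr={"ws":(547,266),"wt":(330,271),"scene":(386,209)}
def res_tr(p,full=False):
    out=[]
    for v,bl in ob["tr"].items():
        e=desc(proj(d[v],T(p,box+[0,.048,.023]))); out.append(bl[0]-e)
    for v,cs in corn.items():
        for X,uv in cs: out.append(np.r_[np.array(uv)-proj(d[v],T(p,[X]))[0],0,0])
    out=np.array(out); return out if full else out.ravel()
if __name__=="__main__":
    for f,p0 in((res_st,[.54,-.18,1.72]),(res_tr,[.55,.18,3.3])):
        s=least_squares(f,p0,loss="soft_l1"); print(s.x.round(4),np.degrees(s.x[2]).round(2));print(f(s.x,True).round(1).tolist())
        if f is res_tr:
            for v,uv in gr.items():
                w=unproj(d[v],uv,.058); q=w[:2]-s.x[:2];c,sn=np.cos(s.x[2]),np.sin(s.x[2]); print("grip",v,w.round(4),q@[c,sn],q@[-sn,c])
E
python3 fit.py
```

```text
st ws [[342.9, 147.6, 40.8, -0.2], [344.3, 191.6, 39.4, 3.6], [345.7, 232.3, 38.3, 6.8]]
st scene [[254.9, 158.6, 15.7, -10.8], [258.6, 171.3, 16.0, -10.8], [261.8, 185.8, 17.1, -11.4]]
st side [[274.1, 203.0, 10.6, -2.7], [316.6, 216.3, 6.5, 17.7], [298.6, 221.1, 6.4, 18.3], [280.2, 226.5, 6.3, 18.5]]
tr wt [[270.7, 163.1, 10.9, 40.0]]
tr ws [[499.9, 170.2, 2.5, 35.5]]
tr scene [[345.1, 181.3, 7.8, 12.1]]
[ 0.5243 -0.1897  1.6752] 95.98
[[-2.3, 0.2, -0.6, 1.4], [-0.3, 0.1, -0.8, 1.5], [1.9, -0.2, -0.8, 1.6], [-0.2, -1.3, 0.2, 0.8], [0.6, -1.7, -0.4, 1.2], [0.8, -1.2, -0.2, 1.1], [0.1, 0.6, -1.1, -0.4], [-0.2, 0.3, -1.0, -0.2], [-0.3, 0.3, -1.0, -0.4]]
[0.543  0.1643 3.3518] 192.04
[[-0.4, -1.0, 0.4, -0.9], [0.2, -0.7, 0.3, -1.1], [-0.0, -2.2, -0.8, -1.9], [3.0, 1.5, 0.0, 0.0], [-0.1, 1.1, 0.0, 0.0]]
grip ws [0.659  0.1892 0.058 ] -0.11860554716352249 -0.0001141169621343811
grip wt [0.6567 0.1914 0.058 ] -0.11679255035637855 -0.0027207967503691034
grip scene [0.6625 0.1926 0.058 ] -0.12272885250846405 -0.0027628853930257275
```

The float32 hull breaks the numerical derivatives, so I'll use a larger diff step.

```bash
sed -i 's/loss="soft_l1"/loss="soft_l1",diff_step=2e-3,x_scale=[.01,.01,.05]/' fit.py; python3 fit.py | tail -7
```

```text
[ 0.5222 -0.19    1.6303] 93.41
[[-0.3, 0.3, -0.5, -0.1], [-0.1, 0.3, -0.8, -0.1], [0.1, 0.2, -1.0, -0.2], [0.7, -1.3, -0.0, 0.3], [0.7, -1.6, -0.6, 0.7], [-0.0, -1.0, -0.4, 0.6], [-0.1, 0.1, -0.5, -0.6], [-0.0, 0.2, -0.3, -0.4], [0.2, 0.7, -0.2, -0.6]]
[0.5434 0.1646 3.3507] 191.98
[[-0.7, -1.2, 0.4, -0.9], [0.0, -0.9, 0.3, -1.1], [-0.1, -2.2, -0.7, -1.9], [2.7, 1.3, 0.0, 0.0], [-0.4, 0.7, 0.0, 0.0]]
grip ws [0.659  0.1892 0.058 ] -0.11818042484743693 -6.169386678754569e-05
grip wt [0.6567 0.1914 0.058 ] -0.11636467431782738 -0.002666456227412426
grip scene [0.6625 0.1926 0.058 ] -0.12230092867580585 -0.0027148183208053917
```

```bash
python3 - <<'E'
from fit import *
p=[.5434,.1646,3.3507];S=4
def ov(v,x0,y0,w,h,S):
    im=cv2.resize(d[v]["pixels"][y0:y0+h,x0:x0+w],None,fx=S,fy=S,interpolation=cv2.INTER_CUBIC)
    def ln(P,col):
        q=((proj(d[v],T(p,P))-[x0,y0]+.5)*S).astype(int); cv2.polylines(im,[q.reshape(-1,1,2)],False,col,1)
    for y in(-.09,.09): ln([(-.155,y,.032),(.115,y,.032)],(0,0,255)); ln([(.115,y,0),(.115,y,.032)],(0,0,255))
    ln([(.115,-.09,.032),(.115,.09,.032)],(0,255,255))
    for y in(-.048,0,.048):
        ln([(.095,y,.023),(-.095,y,.023)],(0,200,0))
        for x,hw in((.075,.0115),(-.03,.0075)):
            for sg in(-1,1): ln([(x,y+sg*hw,.018),(x,y+sg*hw,.03)],(255,0,255))
    return im
a=ov("wt",220,85,100*2-20,150,4)[:, :]  # 720x600
cv2.imwrite("pics/ov.png",a)
E
```

```text
st ws [[342.9, 147.6, 40.8, -0.2], [344.3, 191.6, 39.4, 3.6], [345.7, 232.3, 38.3, 6.8]]
st scene [[254.9, 158.6, 15.7, -10.8], [258.6, 171.3, 16.0, -10.8], [261.8, 185.8, 17.1, -11.4]]
st side [[274.1, 203.0, 10.6, -2.7], [316.6, 216.3, 6.5, 17.7], [298.6, 221.1, 6.4, 18.3], [280.2, 226.5, 6.3, 18.5]]
tr wt [[270.7, 163.1, 10.9, 40.0]]
tr ws [[499.9, 170.2, 2.5, 35.5]]
tr scene [[345.1, 181.3, 7.8, 12.1]]
```

View pics/ov.png

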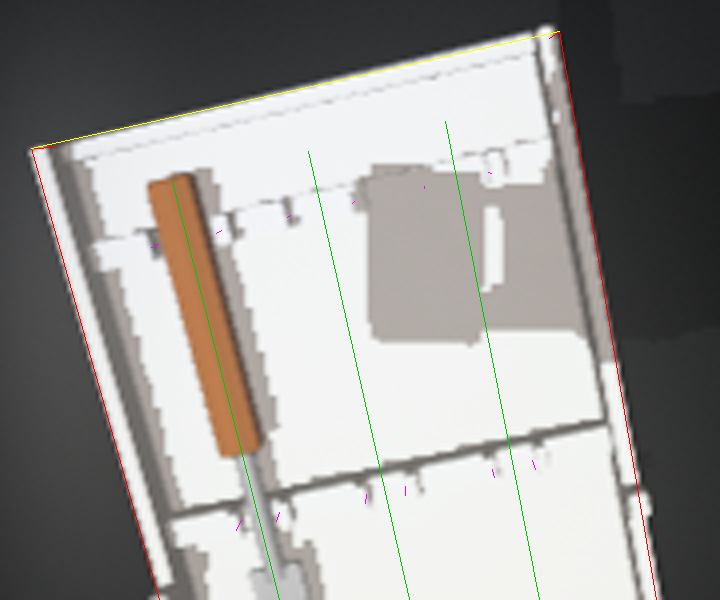

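The overlay fits in yaw and across the tray. The posts and the laid handle lie about 2 px (2–3 mm) nearer the robot than the model, so I'm shifting the tray to about (0.541, 0.165). Next is an IK check, then the first pick.

```bash
cat >> h.py <<'E'
STAND=(.5222,-.190,1.6303); TRAY=(.541,.165,3.3507)
GX,GZ=.018,-.014   # TCP in the piece frame
F=np.diag([1.,-1,-1])
def stand_pose(y):
    Rz=Ro.from_euler('z',STAND[2]).as_matrix(); Rp=Rz@Ro.from_euler('y',-35,degrees=True).as_matrix()
    o=np.array([STAND[0],STAND[1],0])+Rz@[0,y,.09]
    return o,Rp
def tray_pose(y,z=.023):
    Rz=Ro.from_euler('z',TRAY[2]).as_matrix(); return np.array([TRAY[0],TRAY[1],0])+Rz@[0,y,z],Rz
def tcp(o,R,dz=0): return o+R@[GX,0,GZ+dz], Ro.from_matrix(R@F).as_rotvec()
E
python3 - <<'E'
from workcell import bot
from h import *
for y in(-.058,.058):
  for dz in(0,.1,.16): 
    P=tcp(*stand_pose(y),dz);j=bot.inverse_kinematics(*P);print(y,dz,P[0].round(3),None if j is None else np.round(j,2))
for y in(-.048,0):
  for dz in(0,.1):
    P=tcp(*tray_pose(y),dz);j=bot.inverse_kinematics(*P);print(y,dz,P[0].round(3),None if j is None else np.round(j,2))
E
```

```text
-0.058 0 [ 0.579 -0.164  0.089] [-0.71  0.62  1.39  0.42  1.59 -0.86]
-0.058 0.1 [ 0.582 -0.221  0.171] [-0.77  0.61  1.23  0.41  1.77 -0.84]
-0.058 0.16 [ 0.584 -0.255  0.22 ] [-0.8   0.62  1.1   0.4   1.88 -0.83]
0.058 0 [ 0.463 -0.171  0.089] [-0.85  0.41  1.68  0.36  1.56 -1.01]
0.058 0.1 [ 0.466 -0.228  0.171] [-0.9   0.39  1.52  0.34  1.74 -0.99]
0.058 0.16 [ 0.468 -0.262  0.22 ] [-0.93  0.4   1.41  0.33  1.85 -0.99]
-0.048 0 [0.513 0.208 0.009] [ 0.17  0.36  1.8  -0.    0.98 -1.61]
-0.048 0.1 [0.513 0.208 0.109] [ 0.17  0.21  1.76 -0.    1.18 -1.61]
0 0 [0.523 0.161 0.009] [ 0.08  0.35  1.82 -0.    0.98 -1.7 ]
0 0.1 [0.523 0.161 0.109] [ 0.08  0.19  1.77 -0.    1.17 -1.7 ]
```

```bash
cat >> h.py <<'E'
def pick(bot,y):
    S=stand_pose(y); bot.goto(*tcp(*S,.13)); bot.set_gripper(.4,20)
    bot.line_to(tcp(*S,.02)[0],max_speed=.12); f0=np.array(bot.current_contact_force())
    bot.line_to(tcp(*S)[0],max_speed=.03); print("dF",(np.array(bot.current_contact_force())-f0).round(2))
    bot.set_gripper(0.,20); print("open",bot.current_opening(),bot.current_grip_force(),(np.array(bot.current_contact_force())-f0).round(2),bot.current_clock())
def lift(bot,y):
    S=stand_pose(y); bot.line_to(tcp(*S,.02)[0],max_speed=.05); bot.line_to(tcp(*S,.16)[0],max_speed=.15)
    print("lifted",bot.current_opening(),bot.current_grip_force(),bot.current_clock())
E
python3 - <<'E'
from workcell import bot
from h import *
pick(bot,-.058)
if bot.current_opening()>.1: lift(bot,-.058)
c=bot.read_camera("wrist");cv2.imwrite("pics/l1.png",c["pixels"])
bot.goto(*tcp(*tray_pose(-.048),.2)); print(bot.current_ee_pos(),tcp(*tray_pose(-.048),.2)[0],bot.current_opening(),bot.current_clock())
c=bot.read_camera("wrist");c2=bot.read_camera("scene")["pixels"][100:240,200:430]
cv2.imwrite("pics/h1.png",np.vstack([c["pixels"],np.pad(cv2.resize(c2,None,fx=1.4,fy=1.4),((0,0),(0,640-322),(0,0)))]))
pickle.dump(c,open("h1.pkl","wb"))
E
```

```text
dF [ 0.81 -0.21  1.11]
open 0.17304803772336133 20.000130236148834 [ 1.05 -1.54  0.6 ] 7.975
lifted 0.17680398109234918 19.999708235263824 9.6083
[0.51401413 0.20736581 0.20898846] [0.51342794 0.20821784 0.209     ] 0.17272421229402968 11.4083
```

View pics/h1.png

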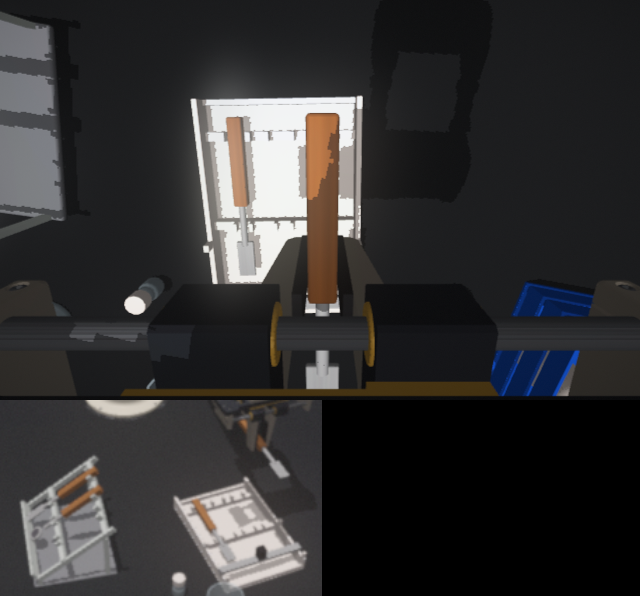

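The spatula is held straight: its handle end is at (323,113) in the wrist view, over the tray (wall tops at columns ~195 and ~360). I'll check the in-hand pose and the laid handle's pose from this view.

```bash
python3 - <<'E' | tail -8
from fit import *
from workcell import bot
c=pickle.load(open("h1.pkl","rb"))
R=Ro.from_rotvec(bot.current_tool_rot()).as_matrix(); Rp=R@F.T if 0 else R@np.linalg.inv(np.diag([1.,-1,-1])); o=np.array(bot.current_ee_pos())-Rp@[.018,0,-.014]
print("held box corners", proj(c,np.array([[.095,.008,.007],[.095,-.008,.007],[.095,.008,-.007],[-.005,.008,.007],[-.005,-.008,.007]])@Rp.T+o).round(1).tolist())
b=blobs(c,(220,110,255,215)); print("laid obs",b[0][1].round(1))
for p in((.5434,.1646,3.3507),(.541,.165,3.3507)): print(desc(proj(c,T(p,box+[0,.048,.023]))).round(1))
s=least_squares(lambda p:(b[0][1]-desc(proj(c,T(p,box+[0,.048,.023])))),[.541,.165,3.35],diff_step=2e-3,x_scale=[.01,.01,.05]);print(s.x)
for x in(.075,-.03): print(x,proj(c,T((.541,.165,3.3507),[(x,y,.03) for y in(.0115,-.0115,.0075,-.0075)])).round(1).tolist(), proj(c,T((.541,.165,3.3507),[(.115,.09,.032),(.115,-.09,.032)])).round(1).tolist())
E
```

```text
tr scene [[345.1, 181.3, 7.8, 12.1]]
held box corners [[306.2, 113.1], [341.5, 113.1], [307.6, 113.6], [308.7, 306.8], [338.5, 306.8]]
laid obs [236.4 161.1   4.6  51.1]
[237.7 162.4   3.9  52.8]
[238.3 160.4   3.9  53. ]
[0.54180014 0.16343107 3.36255164]
0.075 [[268.7, 135.0], [290.0, 134.9], [272.4, 135.0], [286.3, 134.9]] [[191.2, 96.0], [364.1, 95.5]]
-0.03 [[273.0, 226.8], [292.6, 226.8], [276.4, 226.8], [289.2, 226.8]] [[191.2, 96.0], [364.1, 95.5]]
```

The in-hand pose matches to within 1 px, and the tray agrees within ~1.5 mm. Setting down with force watching.

```bash
sed -i 's/TRAY=(.541,.165,3.3507)/TRAY=(.5415,.1645,3.353)/' h.py; cat >> h.py <<'E'
def lay(bot,y):
    P=tray_pose(y); p,r=tcp(*P,.09); bot.line_to(p,r,max_speed=.15); bot.line_to(tcp(*P,.008)[0],max_speed=.08)
    f0=np.array(bot.current_contact_force())
    for dz in np.arange(.006,-.0035,-.001):
        bot.line_to(tcp(*P,dz)[0],max_speed=.02); df=np.array(bot.current_contact_force())-f0; print(round(dz*1e3),df.round(2),end=" ")
        if df[2]>1.5 or np.hypot(*df[:2])>6: break
    print("grip",bot.current_opening(),bot.current_clock(),bot.current_ee_pos()); return df
def leave(bot,y):
    bot.set_gripper(.4,20); p=np.array(bot.current_ee_pos()); bot.line_to(p+[0,0,.03],max_speed=.06); bot.line_to(p+[0,0,.15],max_speed=.2)
E
python3 - <<'E'
from workcell import bot
from h import *
lay(bot,-.048)
E
```

```text
6 [-0.12  0.06  0.65] 5 [-0.89  0.49 -0.28] 4 [-0.01  0.38  0.87] 3 [1.18 1.32 0.44] 2 [0.33 1.14 0.3 ] 1 [0.52 0.11 1.01] 0 [-1.61 -1.04  8.85] grip 0.16869962355792922 15.3167 [0.51411655 0.20771484 0.0100067 ]
```

Contact came at the expected height. Now release, then pick the second.

```bash
python3 - <<'E'
from workcell import bot
from h import *
leave(bot,-.048)
c=bot.read_camera("wrist"); a=c["pixels"][60:300,120:520]
pick(bot,.058)
if bot.current_opening()>.1:
    lift(bot,.058); bot.goto(*tcp(*tray_pose(0),.2))
b=bot.read_camera("wrist")["pixels"][60:300,120:520]; print(bot.current_opening(),bot.current_clock())
cv2.imwrite("pics/h2.png",cv2.resize(np.vstack([a,b]),None,fx=1.25,fy=1.25))
E
```

```text
dF [ 0.89  0.87 -1.41]
open 0.16685795852784058 19.999759197235107 [ 0.3   0.61 -0.16] 21.5083
lifted 0.16927581138028808 19.999701976776123 23.1417
0.16839215800762958 24.8
```

View pics/h2.png

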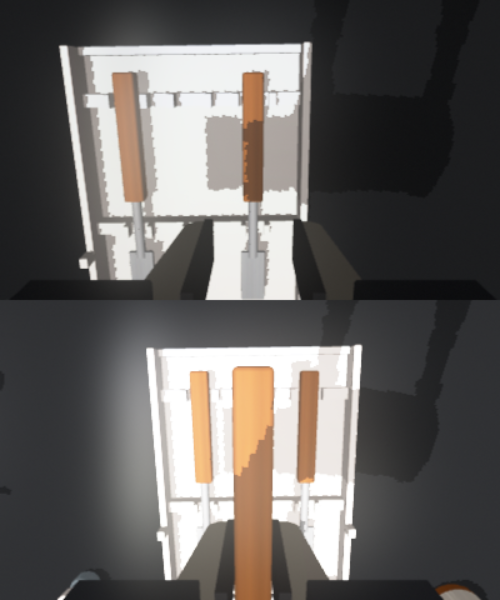

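The first spatula lies flat in its channel, with its handle end level with the laid one (row ~72 in both). The second is held over the middle channel. Lay it.

```bash
python3 - <<'E'
from workcell import bot
from h import *
df=lay(bot,0)
if df[2]>1.5:
    leave(bot,0)
    # look from further back, over the tray
    p=np.array(bot.current_ee_pos()); bot.line_to(p+[-.06,0,.1],max_speed=.2)
    c=bot.read_camera("wrist"); pickle.dump(c,open("b.pkl","wb"))
    cv2.imwrite("pics/b.png",cv2.resize(c["pixels"][60:300,170:490],None,fx=2.4,fy=2.4)); print(bot.current_clock())
E
```

```text
6 [ 0.16  0.9  -0.  ] 5 [-0.27 -0.98 -0.7 ] 4 [-0.6  -0.31 -0.71] 3 [ 0.15  0.19 -0.21] 2 [ 0.31 -0.91  0.57] 1 [-0.55  0.36  0.78] 0 [-2.69 -0.74  8.28] grip 0.17151061547668245 28.6083 [0.52416262 0.16075999 0.00999087]
31.2833
```

View pics/b.png

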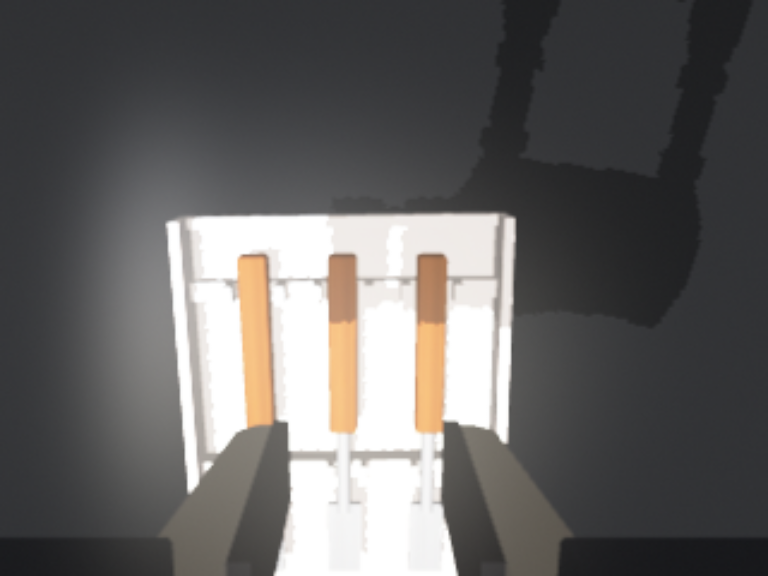

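All three lie evenly (handle ends at row ~255, shafts between their posts). Next I push the bridge grip from behind with closed fingers, watching force.

```bash
python3 - <<'E'
from workcell import bot
from h import *
bot.set_gripper(0.,10)
_,R=tray_pose(0); o=np.array([TRAY[0],TRAY[1],0]); rv=Ro.from_matrix(R@F).as_rotvec()
P=lambda x,z:o+R@[x,-.001,z]
bot.goto(P(-.155,.15),rv); bot.line_to(P(-.155,.048),max_speed=.12)
f0=np.array(bot.current_contact_force()); print("at",f0.round(1),bot.current_clock())
x=-.155; log=[]
while x<-.055:
    x+=.004 if x<-.085 else .0015
    bot.line_to(P(x,.048),max_speed=.05)
    f=(np.array(bot.current_contact_force())-f0)@R; log.append((round(x*1e3,1),*f.round(1)))
    if f[0]<-9 or abs(f[1])>8 or bot.current_clock()>58: break
print(log,bot.current_clock())
c=bot.read_camera("scene"); pickle.dump(c,open("e.pkl","wb"))
a=np.array(bot.current_ee_pos()); print((R.T@(a-o)).round(4))
E
```

```text
at [ 1.2 -0.6 -0.3] 33.95
[(-151.0, np.float64(0.5), np.float64(-1.2), np.float64(-0.4)), (-147.0, np.float64(1.1), np.float64(-0.8), np.float64(0.1)), (-143.0, np.float64(0.3), np.float64(-0.2), np.float64(1.0)), (-139.0, np.float64(0.0), np.float64(-0.0), np.float64(0.4)), (-135.0, np.float64(0.5), np.float64(-0.6), np.float64(0.7)), (-131.0, np.float64(0.7), np.float64(0.0), np.float64(0.3)), (-127.0, np.float64(0.7), np.float64(-0.5), np.float64(0.9)), (-123.0, np.float64(1.1), np.float64(-0.2), np.float64(0.5)), (-119.0, np.float64(0.4), np.float64(0.0), np.float64(0.5)), (-115.0, np.float64(0.7), np.float64(-1.1), np.float64(1.0)), (-111.0, np.float64(0.6), np.float64(-0.3), np.float64(0.8)), (-107.0, np.float64(0.5), np.float64(0.2), np.float64(0.7)), (-103.0, np.float64(0.5), np.float64(-0.3), np.float64(-0.2)), (-99.0, np.float64(1.8), np.float64(-1.1), np.float64(0.7)), (-95.0, np.float64(0.7), np.float64(-0.1), np.float64(0.2)), (-91.0, np.float64(0.3), np.float64(-1.7), np.float64(0.6)), (-87.0, np.float64(0.7), np.float64(-0.1), np.float64(0.5)), (-83.0, np.float64(0.5), np.float64(-0.1), np.float64(-0.1)), (-81.5, np.float64(-0.1), np.float64(-2.1), np.float64(0.7)), (-80.0, np.float64(-0.3), np.float64(-1.5), np.float64(-0.8)), (-78.5, np.float64(-5.4), np.float64(0.1), np.float64(-4.0)), (-77.0, np.float64(-10.9), np.float64(-0.9), np.float64(-8.0))] 39.45
[-0.0798 -0.001   0.0482]
```

```bash
python3 - <<'E'
from workcell import bot
from h import *
c=pickle.load(open("e.pkl","rb"));s=bot.read_camera("side")
a=cv2.resize(c["pixels"][150:240,320:425],None,fx=4,fy=4,interpolation=cv2.INTER_CUBIC)
b=cv2.resize(s["pixels"][150:235,225:345],None,fx=3.3,fy=3.3,interpolation=cv2.INTER_CUBIC)
o=np.zeros((400,800,3),np.uint8);o[:360,:400]=a[:,:400];o[:b.shape[0],404:404+b.shape[1]]=b[:, :396];cv2.imwrite("pics/e.png",o)
E
```

```text
(no output)
```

View pics/e.png

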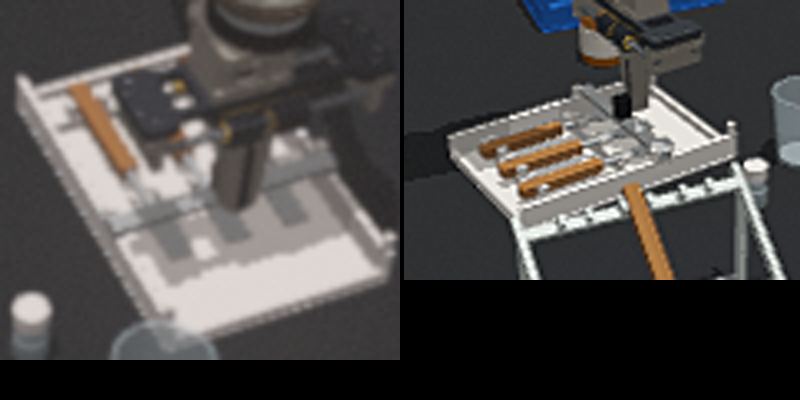

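The bridge now lies across the three blades. The fingers stalled at x=-79.8 mm against a command of -77 mm. I'll press a little more to confirm it is the end stop, then retreat and look.

```bash
python3 - <<'E'
from workcell import bot
from h import *
_,R=tray_pose(0); o=np.array([TRAY[0],TRAY[1],0])
P=lambda x,z:o+R@[x,-.001,z]
loc=lambda:(R.T@(np.array(bot.current_ee_pos())-o)).round(4)
for x in(-.0755,-.074,-.0725):
    bot.line_to(P(x,.048),max_speed=.02); bot.hold(.2); print(x,loc(),(np.array(bot.current_contact_force())@R).round(1))
bot.line_to(P(-.095,.048),max_speed=.08); bot.line_to(P(-.095,.16),max_speed=.15)
bot.line_to(P(-.0,.30),max_speed=.25); 
c=bot.read_camera("wrist");pickle.dump(c,open("f.pkl","wb"));s=bot.read_camera("scene")
bot_img=np.zeros((600,800,3),np.uint8)
a=cv2.resize(c["pixels"][40:290,150:480],(400,303));b=cv2.resize(s["pixels"][140:240,205:425],(800,364)[:2]) if 0 else cv2.resize(s["pixels"][140:240,205:425],(650,295),interpolation=cv2.INTER_CUBIC)
bot_img[:303,:400]=a; bot_img[305:,:650]=b; cv2.imwrite("pics/f.png",bot_img); print(bot.current_clock())
E
```

```text
-0.0755 [-0.0798 -0.0009  0.0483] [-16.   -0.5 -11.2]
-0.074 [-0.0797 -0.001   0.0484] [-21.8  -1.8 -16.4]
-0.0725 [-0.0797 -0.0009  0.0485] [-26.1  -1.5 -19.3]
43.1583
```

View pics/f.png

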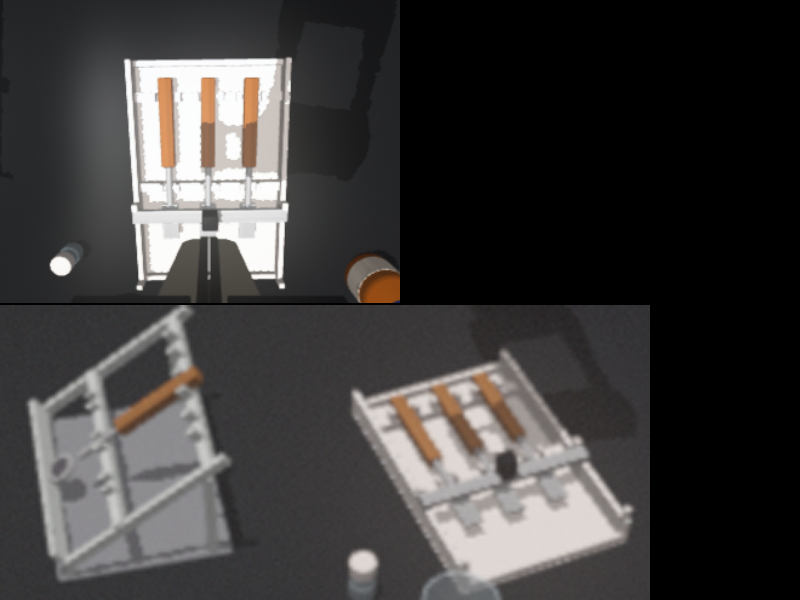

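The bridge is hard against its stop: no movement from 16 to 26 N. It lies over all three blades, against the wall bumps at row ~212 in the wrist crop. The spatulas are level, and the spoon is still in the stand's middle place. Handing in.

```bash
python3 -c "
from workcell import bot
print(bot.job_done(),bot.current_clock())"
```

```text
the job is handed in; nothing more can be done
the job is handed in; nothing more can be done
```

Job handed in: both spatulas lie flat in the two empty channels with handles matching the laid one, the bridge is hard against its end stop over the blades, the spoon is still in the stand, and it took about 43 s of the 72 s allowed.

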